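Chock a tin on the sloping rack

TASK

Park the loose tin on its side in the sloping lane of the tin rack so that it cannot roll. First set the wooden wedge in the lane, thin edge uphill and its heel up against the two little stops, and let go of it; then lay the tin across the lane just uphill of the wedge, bring it gently to rest against the wedge while you still hold it, and only then let it go. The tin must never roll or drop free, and the other things on the worktop and the rack stay where they are.

Things in the scene. Friction and masses are not known exactly. Their poses are not given: they have to be found in the camera images.
- rack: wooden tin rack fixed on the worktop, low front towards the robot. Origin on the worktop under the lane's stop line; x points to the rack's back (uphill), y across to the left, z up. It extends from x = -60 to +194 mm, y = -75 to +75 mm. Two posts (x 140 to 160 mm, y = +-60 to +-72 mm) carry a level top shelf
- shelf_edge (a point): middle of the lower front edge of the rack's top shelf, 196 mm above the worktop, at rack x = 64 mm; rack axes. The shelf overhangs the place where the tin comes to lie, so a hand must reach in tilted some 30 to 40 degrees, fingers pointing forward and down, wrist towards the rack's front
- lane: the rack's lane floor, rising 12 degrees to the back. Origin on its surface, midway between the two stops at their uphill faces, 35 mm above the worktop; x uphill along the floor, y across to the left, z square to it. Floor x = -60 to +155 mm; rails with inner faces at y = +-44 mm, 6 mm thick, 10 mm high. With the wedge on the stops, the resting tin's centre is at about x = 68, z = 38 mm
- left_stop (a point): centre of the left one of the two stops, 12 mm cubes on the lane floor at the rails, inner faces at y = +-32 mm: the 80 mm wide wedge catches on them, the tin would pass between; lane axes
- wedge_grip (a point): loose wooden wedge, 0.12 kg, standing on its underside on the worktop: centre of its upright grip block (20 mm along x, 30 mm along y, free from 24 to 63 mm above the underside); the point is 45 mm above the underside, 12 mm ahead of the heel face. Wedge x runs from heel to thin edge, y across, z up. Heel part 26 mm long, 24 mm high, 80 mm wide; then the face falls at 40 degrees
- wedge_heel (a point): middle of the lower edge of the wedge's heel face (the thick end); wedge axes
- wedge_toe (a point): middle of the wedge's thin edge, 51 mm ahead of the heel and 1 mm above the underside; wedge axes
- tin_mid (a point): centre of the loose tin, 75 mm in diameter and 58 mm long, between 0.18 and 0.36 kg, at the start lying on its side on the worktop, where it rolls easily; its z axis is the tin's axis (x, y turn as it rolls). It is best held by its two flat ends (58 mm).
- tin: the same loose tin; origin at the centre of one flat end, z along its axis through the tin (29 mm to its centre)
- wedge: the same wedge; origin at the heel's lower edge, as point wedge_heel
- flat_tin: low round tin (86 mm across, 40 mm tall) standing flat on the worktop; a bystander to leave alone; origin at the centre of its underside
- small_jar: small round jar with a red lid (63 mm across, 84 mm tall); a bystander to leave alone; origin at the centre of its underside
- spice: slim spice jar (42 mm across, 96 mm tall); a bystander to leave alone; origin at the centre of its underside
- tall_box: tall carton box (64 x 93 mm, 252 mm tall); a bystander to leave alone; origin at the centre of its underside
- sauce_bottle: slim sauce bottle (48 mm across, 187 mm tall); a bystander to leave alone; origin at the centre of its underside
- shelf_jar: round jar (68 mm across, 94 mm tall) standing on the rack's top shelf; a bystander to leave alone; origin at the centre of its underside
- shelf_tin: small tin (58 mm across, 72 mm tall) standing on the rack's top shelf; a bystander to leave alone; origin at the centre of its underside

How it is judged:
By the outcome, as a careful person would: the job done as asked, in the order asked, and still so for the second after the job is handed in, with the robot touching nothing.
It also fails if it takes over 72 s, if anything falls off the work surface, if the arm or the gripper's body presses on something with over 40 N, if the wrist force passes 120 N, or if a joint passes its speed limit or range.

ROBOT

A 6-joint arm with a two-finger parallel gripper is mounted at the origin on a cart in front of the work surface, level with it; the furniture and walls round the work are solid. World frame = base frame: x ahead of the robot, y to its left, z up, the work surface at z = 0. Lengths are in m, angles in degrees, forces in N, time in s.
With the tool pointing down it reaches from about 0.3 to 0.75 m from the base axis. Payload 8.5 kg.
Tool frame: the origin (TCP) lies midway between the tips of the shut fingers; the grasp point (between the pads) lies 19 mm behind it; z points along the fingers, y is the line along which they close (so a half turn about z gives the same grasp; the last joint's range is limited). The gripper opens to 88 mm and grips with 3 to 60 N. Pads are 18 mm wide; open, the fingers measure 123 mm over their backs; the gripper's body (75 mm by 187 mm) begins 45 mm behind the grasp point.
Start: joints at [59.971, 21.807, 74.336, -0, 83.858, -12.336], TCP at [0.167, 0.524, 0.239] pointing down, gripper open.
Joint ranges: [-178.18, 178.18], [-50.72, 133.34], [12.68, 142.11], [-81.47, 261.47], [9.98, 163.14], [-165.26, 165.26]. Speed limits (degrees/s): [136.94, 136.94, 180, 180, 180, 180].

INTERFACE

Orientations are given as a 3x3 rotation matrix whose columns are the frame's x, y, z axes.
In Python, from bench import arm gives the robot as it stands.
- The arm moves only by the tool drive_tool, never from a script. Its argument "moves" is a list of rows, each a list of 3 entries, a list of its own where there are three numbers: the shift along the tool's x, y, z in mm, then the turn, a rotation vector about the tool's x, y, z in rad, then the finger opening in mm, from 0 to 88.1. A call has 1 to 20 rows; each row shifts and turns the commanded pose from where the row before left it, along the tool's axes as they then stand; what a row does not reach is not made up. A row lasts 1/10 s, in which the tool goes at most 50 mm and 8.59 degrees, less where a joint would pass 70% of its speed; a pose out of reach is approached as far as the arm can. A call is refused whole if a number of a shift passes 50 or a number of a turn 0.15, either way. A call with a gripper value outside its range is refused whole. The fingers move at their own pace and stop on an object; "grip_force" is the grip in N (left out, the last holds). Time passes only in rows, so rows that do not move let the fingers close. It gives the time, the measured TCP pose, the force, the opening and the grip force at its end, in the units of the state.
- arm.read_state(): the state, without advancing time (a new reading comes with each control period).
- arm.grab_frame(name): name is "side" or "top"; returns a dict with "img" (480x640x3 uint8, red, green, blue), "fx", "fy", "cx", "cy" (pixels), "R" (3x3) and "t" (3): a world point X has camera coordinates R X + t. Camera axes: x right, y down, z forward; pixel columns grow to the right and rows downward; lengths in m; the calibration is good to about 2 mm. A picture is of the moment at which its call begins. There is no depth.
- arm.hand_in(): hands the job in; it is judged then, once.
Trained networks look in the newest picture that a camera, given by its name, has taken for a name from the list of things; names that differ only in an ending like _2 or _b are one class to them, and where a whole thing is asked for, a point or a joint stands for the part that bears it (a point fixed in the world has none). Each returns a list of dicts, best first, with "p" (0 to 1); they miss things now and then, are a little off and sometimes report something else, mostly with a low value. They report only what shows in the picture. A call takes as long as a camera call.
- arm.recognise(thing, camera): "at" ([x, y, z] in m, in world coordinates, good to about 4 mm: the middle of the surface that is visible of it).
- arm.landmark_of(thing, camera): "at" ([x, y, z] in m, in world coordinates, good to about 4 mm: a listed point, or the origin of a listed thing).
The state is a dict: "time_s": time; "q": joint angles; "qd": joint speeds; "joint_efforts": joint torques, N m; "tcp_pos": TCP position; "ee_rot": TCP orientation; "ft_force": force on the tool from outside, world axes, zero at the start; "moment": the same for the moment, N m; "width": opening from 0.0 (shut) to 1.0 (fully open); "finger_force": force on a finger pad.
Only numpy, scipy, OpenCV 4.12 (cv2) and the standard library are available. Lean on these libraries where they do the work, as an engineer would, in place of code of your own. Each camera call takes 0.05 s, during which the arm holds its last target. There are 200 camera calls.

## Working session

There is one attempt and no reset: what is moved stays moved. The work goes in short steps, Python scripts to look and compute and a tool call to move; the robot and the scene stay as the last step left them, time stands still between calls to the robot, and variables do not carry over. Pictures are saved under pics/ and viewed, at most 10 in all, crops included, and the job is handed in when it is done.

Besides the shell and the picture viewer there is one more tool, called as name(argument=value, ...), one argument or row to a line, values as JSON. drive_tool: Moves the arm, as the interface text tells. Its arguments: {"type":"object","properties":{"moves":{"type":"array","items":{"type":"array"}},"grip_force":{"type":"number"}},"required":["moves"]}

```bash
mkdir -p pics; ls; python3 - <<'E'
from bench import arm
import cv2, numpy as np
ims=[]
for c in ("side","top"):
    f=arm.grab_frame(c); cv2.imwrite(f"pics/{c}0.png",f["img"][:,:,::-1])
    print(c,f["fx"],f["cx"],f["cy"],np.round(f["R"],3).tolist(),np.round(f["t"],3).tolist())
    for n in ["shelf_edge","lane","left_stop","wedge_grip","wedge_heel","wedge_toe","tin_mid","tin","rack","flat_tin","small_jar","spice","tall_box","sauce_bottle","shelf_jar","shelf_tin"]:
        r=arm.landmark_of(n,c)
        print(n,[(np.round(d["at"],4).tolist(),round(d["p"],2)) for d in r[:2]])
s=arm.read_state(); print(s)
E
```

```text
pics
side 495.15505236996586 307.65262227967617 237.28792915025977 [[0.622, -0.783, -0.002], [-0.671, -0.532, -0.518], [0.404, 0.323, -0.856]] [-0.326, 0.417, 1.269]
shelf_edge [([0.5456, -0.0104, 0.1941], 0.79), ([0.4348, -0.2996, 0.0359], 0.52)]
lane [([0.4835, -0.0193, 0.0362], 0.65)]
left_stop [([0.4719, 0.0196, 0.0389], 0.79), ([0.5954, -0.4535, 0.0007], 0.49)]
wedge_grip [([0.4526, 0.2822, 0.0467], 0.75), ([0.5895, 0.4549, -0.0008], 0.49)]
wedge_heel [([0.4388, 0.2861, -0.0017], 0.88)]
wedge_toe [([0.4871, 0.2838, 0.0034], 0.92)]
tin_mid [([0.44, -0.3219, 0.0365], 0.83)]
tin [([0.4344, -0.2976, 0.0373], 0.91), ([0.3535, -0.161, -0.0017], 0.57)]
rack [([0.4799, -0.0184, 0.0029], 0.79)]
flat_tin [([0.3578, -0.1591, 0.0012], 0.94)]
small_jar [([0.6086, 0.2412, 0.0017], 0.72), ([0.4358, 0.2828, -0.0015], 0.67)]
spice [([0.6155, -0.2611, -0.0011], 0.71)]
tall_box [([0.5892, 0.4546, -0.0032], 0.81), ([0.6186, -0.2597, -0.0005], 0.23)]
sauce_bottle [([0.5951, -0.455, -0.001], 0.75), ([0.6356, 0.031, 0.2077], 0.43)]
shelf_jar [([0.6366, 0.0299, 0.2083], 0.94)]
shelf_tin [([0.6355, -0.0
[... 1070 characters left out ...]
3837e-04,
        8.38570300e+01, -1.23366858e+01]), 'qd': array([-0.05750395, -0.13960843,  0.02007691, -0.05013453, -0.03948057,
        0.07869366]), 'joint_efforts': array([ 4.36153164e-05, -4.37794518e+01, -2.24728435e+01,  7.13758310e-02,
        3.13987874e-02, -2.51119565e-05]), 'tcp_pos': array([0.16713229, 0.52396366, 0.23873148]), 'ee_rot': array([[-9.52708609e-01,  3.03885349e-01, -2.18757055e-05],
       [ 3.03885349e-01,  9.52708609e-01, -2.65537087e-05],
       [ 1.27718899e-05, -3.19456533e-05, -9.99999999e-01]]), 'ft_force': array([ 0.49148387,  0.92432143, -0.32110635]), 'moment': array([0.05007438, 0.01853475, 0.01974139]), 'finger_force': 0.0, 'width': 1.0004801555276783}
```

View pics/side0.png

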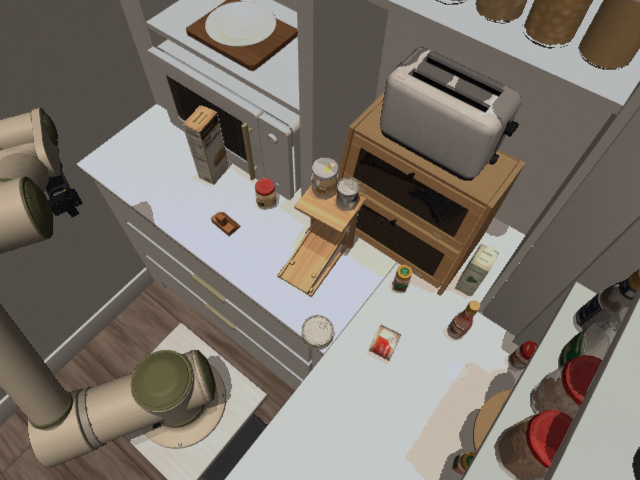

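View pics/top0.png

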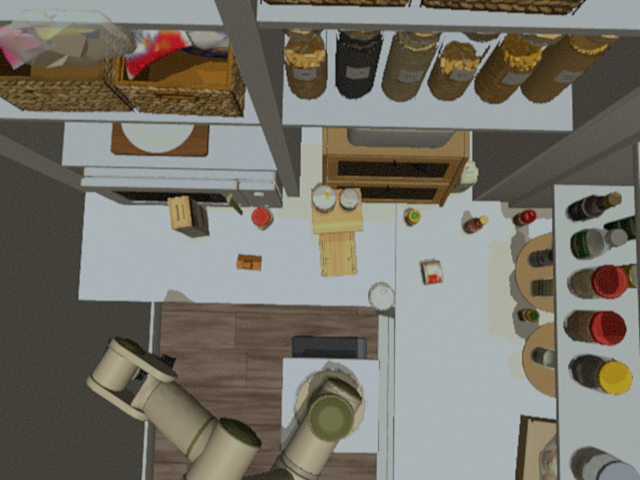

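The side view shows the wedge at about (225,222), the rack lane at (315,260) and the tin at (385,343). In the top view they are at (249,262), (338,254) and (432,272). The networks agree with this. Next I'll overlay the models on enlarged crops to refine the yaws.

```bash
cat > h.py <<'E'
import numpy as np, cv2
def rz(a): c,s=np.cos(a),np.sin(a); return np.array([[c,-s,0],[s,c,0],[0,0,1.]])
def ry(a): c,s=np.cos(a),np.sin(a); return np.array([[c,0,s],[0,1,0],[-s,0,c]])
def proj(f,X):
    X=np.atleast_2d(X)@np.array(f["R"]).T+f["t"]
    return np.c_[f["fx"]*X[:,0]/X[:,2]+f["cx"],f["fy"]*X[:,1]/X[:,2]+f["cy"]]
def rack_lines(x,y,a):
    R=rz(a);L=R@ry(np.radians(-12)); o=np.array([x,y,0]); ol=o+[0,0,.035]
    ls=[]
    for s in(-1,1):
        for yy,z in((.044,.01),(.05,.01)): ls.append((ol+L@[-.06,s*yy,z],ol+L@[.06,s*yy,z]))
        ls.append((o+R@[.064,s*.075,.196],o+R@[.194,s*.075,.196]))
    ls.append((o+R@[.064,-.075,.196],o+R@[.064,.075,.196]))
    ls.append((ol+L@[-.06,-.05,0],ol+L@[-.06,.05,0]))
    for s in(-1,1): 
        b=[(0,.032),(0,.044),(-.012,.044),(-.012,.032),(0,.032)]
        ls+=[(ol+L@[p[0],s*p[1],.012],ol+L@[q[0],s*q[1],.012]) for p,q in zip(b,b[1:])]
    return ls
def wedge_lines(x,y,a):
    R=rz(a);o=np.array([x,y,0])
    P=lambda *p:o+R@np.array(p)/1000
    ls=[(P(0,-40,24),P(0,40,24)),(P(26,-40,24),P(26,40,24)),(P(51,-40,1),P(51,40,1)),(P(0,-40,0),P(0,40,0))]
    for s in(-40,40): ls+=[(P(0,s,24),P(26,s,24)),(P(26,s,24),P(51,s,1)),(P(0,s,0),P(0,s,24)),(P(0,s,0),P(51,s,0))]
    b=[(2,-15),(22,-15),(22,15),(2,15),(2,-15)]
    ls+=[(P(*p,63),P(*q,63)) for p,q in zip(b,b[1:])]
    return ls
def tin_lines(x,y,a,L=.058,r=.0375,z=.0375):
    R=rz(a);ls=[]; t=np.linspace(0,2*np.pi,25)
    for s in(-1,1):
        c=[np.array([x,y,z])+R@[s*L/2,r*np.cos(u),r*np.sin(u)] for u in t]; ls+=list(zip(c,c[1:]))
    return ls  # a = yaw of tin axis
def crop(f,lines,c,w,h,k,draw=True):
    x0,y0=int(c[0]-w/2),int(c[1]-h/2)
    im=cv2.resize(f["img"][y0:y0+h,x0:x0+w,::-1],None,fx=k,fy=k,interpolation=cv2.INTER_CUBIC)
    if draw:
        for p,q in lines:
            a,b=[tuple(int(v) for v in ((proj(f,u)[0]-[x0,y0]+.5)*k*8)) for u in(p,q)]
            cv2.line(im,a,b,(255,0,255),1,cv2.LINE_AA,3)
    return im
E
cat > ov.py <<'E'
import sys,numpy as np,cv2
from h import *
from bench import arm
def mosaic(name,rk,wg,tn):
    T=arm.grab_frame("top");S=arm.grab_frame("side")
    np.save("pics/T.npy",T,allow_pickle=True);np.save("pics/S.npy",S,allow_pickle=True)
    rows=[]
    for f in(T,S):
        m=lambda l:np.mean([proj(f,p)[0] for q in l for p in q],axis=0)
        r,w,t=rack_lines(*rk),wedge_lines(*wg),tin_lines(*tn)
        rows.append(np.hstack([crop(f,r,m(r),88,75,4),cv2.resize(crop(f,w,m(w),40,60,5),(200,300)),cv2.resize(crop(f,t,m(t),40,60,5),(200,300))]))
    cv2.imwrite(name,np.vstack(rows))
if __name__=="__main__":
    mosaic("pics/m1.png",(.4805,-.019,np.radians(6)),(.439,.282,np.radians(-4)),(.441,-.323,np.radians(-75)))
E
python3 ov.py
```

```text
(no output)
```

View pics/m1.png

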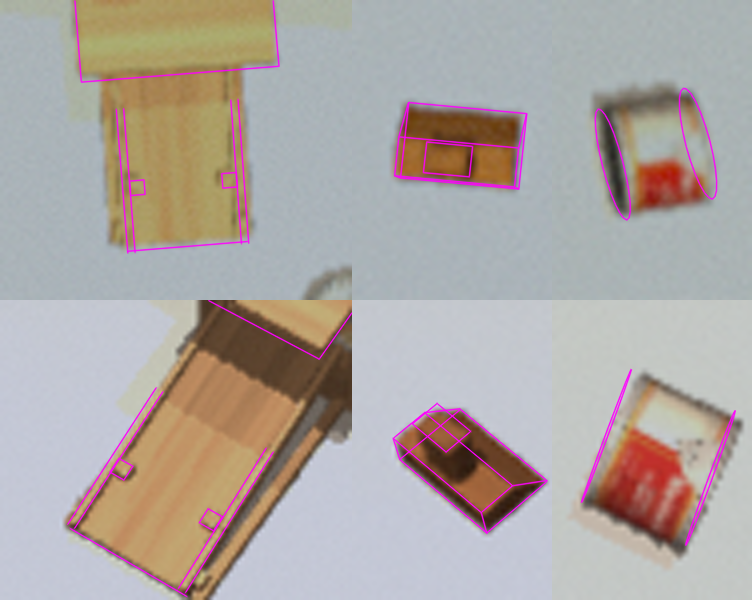

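```bash
cat > fit.py <<'E'
from h import *
import cv2,numpy as np
from scipy.optimize import differential_evolution as DE
from scipy.ndimage import map_coordinates
def grad(f):
    im=cv2.GaussianBlur(f["img"].astype(np.float32),(0,0),0.9)
    g=sum(np.hypot(cv2.Sobel(im[...,c],5,1,0),cv2.Sobel(im[...,c],5,0,1)) for c in range(3)); return np.minimum(g,300)
def score(G,f,segs):
    v=[]
    for p,q in segs:
        n=max(2,int(np.hypot(*(q-p))*2)); u=np.linspace(0,1,n)[:,None]; s=p+(q-p)*u
        v.append(map_coordinates(G,[s[:,1],s[:,0]],order=1))
    return np.concatenate(v).mean()
def segs(f,lines,hull):
    P=np.array([[proj(f,a)[0],proj(f,b)[0]] for a,b in lines])
    if not hull: return P
    h=cv2.convexHull(P.reshape(-1,1,2).astype(np.float32))[:,0]; return list(zip(h,np.roll(h,-1,0)))
def fit(F,fn,x0,d,hull):
    G=[grad(f) for f in F]
    c=lambda x:-sum(score(g,f,segs(f,fn(*x),hull)) for g,f in zip(G,F))
    r=DE(c,[(a-b,a+b) for a,b in zip(x0,d)],seed=0,maxiter=40,popsize=10); return r.x,r.fun,c(x0)
if __name__=="__main__":
    T=np.load("pics/T.npy",allow_pickle=True).item();S=np.load("pics/S.npy",allow_pickle=True).item()
    D=(.01,.01,.2)
    for nm,fn,x0,h in(("rack",rack_lines,(.4805,-.019,.07),0),("wedge",wedge_lines,(.439,.282,-.07),1),("tin",tin_lines,(.441,-.323,-1.4),1)):
        for F in([T,S],[T],[S]):
            x,a,b=fit(F,fn,x0,D,h); print(nm,np.round(x,4),round(np.degrees(x[2]),1),round(a),round(b))
E
python3 fit.py
```

```text
rack [ 0.4849 -0.0226  0.1385] 7.9 -438 -373
rack [ 0.4854 -0.0239  0.1436] 8.2 -185 -151
rack [ 0.4857 -0.0215  0.1371] 7.9 -255 -222
wedge [ 0.4377  0.2813 -0.0308] -1.8 -599 -597
wedge [ 0.4387  0.2836 -0.0715] -4.1 -300 -298
wedge [ 0.4378  0.2781 -0.0302] -1.7 -300 -299
tin [ 0.4421 -0.3259 -1.455 ] -83.4 -544 -533
tin [ 0.4445 -0.3209 -1.4887] -85.3 -280 -276
tin [ 0.4411 -0.3288 -1.3593] -77.9 -290 -257
```

```bash
python3 - <<'E'
from h import *
T=np.load("pics/T.npy",allow_pickle=True).item();S=np.load("pics/S.npy",allow_pickle=True).item()
rows=[]
for f,c,ct in((T,(338,250),(432,272)),(S,(318,258),(385,343))):
    l=rack_lines(.485,-.0226,.138); t=tin_lines(.442,-.326,-1.43)
    rows.append(np.hstack([crop(f,l,c,56,60,5,False),crop(f,l,c,56,60,5),cv2.resize(crop(f,t,ct,40,50,6),(240,300))]))
cv2.imwrite("pics/m2.png",np.vstack(rows))
E
```

```text
(no output)
```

View pics/m2.png

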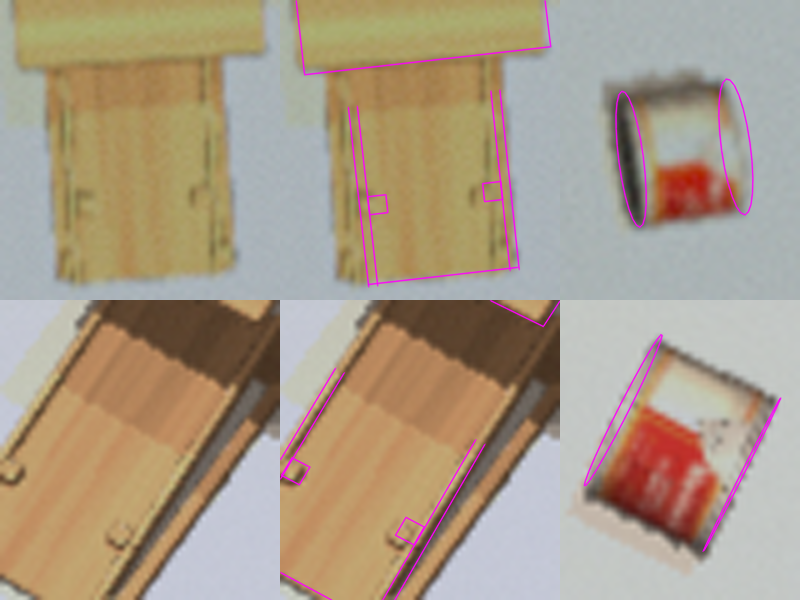

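```bash
python3 - <<'E'
from h import *
T=np.load("pics/T.npy",allow_pickle=True).item();S=np.load("pics/S.npy",allow_pickle=True).item()
a=crop(T,[],(338,240),60,100,6,False); b=crop(S,[],(320,245),72,100,6,False)
im=np.hstack([a,b])
for k in range(0,im.shape[1],60): cv2.line(im,(k,0),(k,6),(0,0,255),1)
for k in range(0,600,60): cv2.line(im,(0,k),(6,k),(0,0,255),1); cv2.line(im,(360,k),(366,k),(0,0,255),1)
cv2.imwrite("pics/m3.png",im); print(im.shape)
E
```

```text
(600, 792, 3)
```

View pics/m3.png

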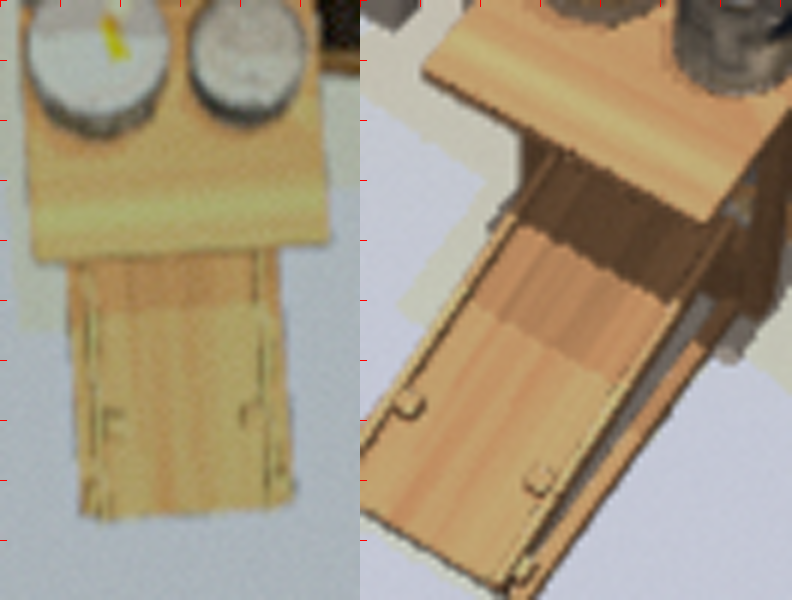

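```bash
python3 - <<'E'
from h import *
from scipy.optimize import least_squares
T=np.load("pics/T.npy",allow_pickle=True).item();S=np.load("pics/S.npy",allow_pickle=True).item()
st=lambda s:("l",(-.006,s*.038,.010)); sh=lambda s:("r",(.064,s*.075,.196)); fr=lambda s:("l",(-.06,s*.05,.0))
obs=[(T,st(1),(114,422)),(T,st(-1),(252,413)),(T,sh(1),(38,262)),(T,sh(-1),(328,243)),(T,fr(1),(97,518)),(T,fr(-1),(275,512)),
 (S,st(1),(50,404)),(S,st(-1),(181,481)),(S,sh(1),(64,76)),(S,sh(-1),(348,220)),(S,fr(-1),(145,592))]
def res(x,show=False):
    R=rz(x[2]);L=R@ry(np.radians(-12));o=np.array([x[0],x[1],0]);r=[]
    for f,(k,p),c in obs:
        X=o+R@p if k=="r" else o+[0,0,.035]+L@p
        org=(308,190) if f is T else (284,195)
        d=proj(f,X)[0]-(np.array(c)/6-.5+org); r.append(d)
    if show: print(np.round(r,1).tolist())
    return np.ravel(r)
s=least_squares(res,(.48,-.019,.1),loss="soft_l1",f_scale=.5); print(s.x,np.degrees(s.x[2])); res(s.x,1)
s=least_squares(lambda x:res(x)[:12],(.48,-.019,.1)); print(s.x,np.degrees(s.x[2]))
s=least_squares(lambda x:res(x)[12:],(.48,-.019,.1)); print(s.x,np.degrees(s.x[2]))
E
```

```text
[ 0.48457638 -0.01747141  0.08383037] 4.8031261836839
[[0.7, -0.1], [0.8, 0.0], [-0.2, -0.1], [1.0, 0.1], [0.8, -0.2], [1.3, -1.0], [-0.4, -1.4], [-0.2, -1.2], [-0.5, 0.2], [-0.7, 2.3], [-0.6, -0.9]]
[ 0.48390203 -0.01516103  0.07449629] 4.26832310055389
[ 0.48475723 -0.01929861  0.10748274] 6.158307443855371
```

The rack sits near (0.483, −0.018) with a yaw of about 5°. The wedge heel is near (0.4385, 0.2815) with a yaw of about −3°. I'll write a planning helper and start moving.

```bash
cat > plan.py <<'E'
from h import *
from scipy.spatial.transform import Rotation as Ro
from bench import arm
np.set_printoptions(precision=4,suppress=True)
RK=[.4825,-.018,np.radians(5)]
def down(yaw,tilt):  # tool y at yaw from world y, tilt: fingers lean forward
    return rz(yaw)@ry(-tilt)@np.diag([-1,1,-1.])
def lane(rk=None):
    x,y,a=rk or RK; return np.array([x,y,.035]), rz(a)@ry(np.radians(-12))
def to(p,R):
    s=arm.read_state(); r=s["ee_rot"]
    print("t",s["time_s"],"tcp",s["tcp_pos"],"F",s["ft_force"],"w",s["width"]*88.1,"q",np.round(s["q"],1))
    print(" turn rad",Ro.from_matrix(r.T@R).as_rotvec()," shift(after turn) mm",R.T@(p-s["tcp_pos"])*1000," shift(before)",r.T@(p-s["tcp_pos"])*1000)
E
python3 - <<'E'
from plan import *
a=np.radians(-3); o=np.array([.4385,.2815,0])
R=down(a,0); g=o+rz(a)@[.012,0,0]
to(g+[0,0,.12],R)
E
```

```text
t 1.8 tcp [0.1671 0.524  0.2388] F [-0.2473  0.0301 -0.2596] w 88.1097613059656 q [ 60.   21.8  74.3  -0.   83.9 -12.3]
 turn rad [-0.     -0.     -0.2564]  shift(after turn) mm [-295.6794 -227.9223  118.753 ]  shift(before) [-343.8192 -145.4716  118.7583]
```

drive_tool(
  moves=[
    [[0, 0, 0], [0, 0, -0.128], 88],
    [[0, 0, 0], [0, 0, -0.128], 88],
    [[-30, -23, 12], [0, 0, 0], 70],
    [[-30, -23, 12], [0, 0, 0], 60],
    [[-30, -23, 12], [0, 0, 0], 60],
    [[-30, -23, 12], [0, 0, 0], 60],
    [[-30, -23, 12], [0, 0, 0], 60],
    [[-30, -23, 12], [0, 0, 0], 60],
    [[-30, -23, 12], [0, 0, 0], 60],
    [[-30, -23, 12], [0, 0, 0], 60],
    [[-30, -23, 12], [0, 0, 0], 60],
    [[-26, -21, 10], [0, 0, 0], 60],
    [[0, 0, 0], [0, 0, 0], 60],
    [[0, 0, 0], [0, 0, 0], 60],
  ],
  grip_force=20,
)

```text
time_s: 3.2
tcp_pos: [0.4507, 0.2805, 0.1206]
ee_rot: [[-0.999, 0.054, -0.001], [0.054, 0.999, -0.0], [0.001, -0.0, -1.0]]
ft_force: [-0.8, 1.0, 0.6]
width: 0.676
finger_force: 0.0
```

```bash
python3 - <<'E'
from plan import *
for c in("top","side"):
    arm.grab_frame(c)
    for n in("wedge_grip","wedge_heel","wedge_toe"): print(c,n,[(np.round(d["at"],4),round(d["p"],2)) for d in arm.landmark_of(n,c)[:1]])
a=np.radians(-3); o=np.array([.4385,.2815,0])
R=down(a,0); g=o+rz(a)@[.012,0,0]
to(g+[0,0,.029],R)
E
```

```text
top wedge_grip [(array([ 0.351 , -0.1629,  0.0006]), 0.34)]
top wedge_heel [(array([ 0.5451, -0.011 ,  0.1941]), 0.75)]
top wedge_toe []
side wedge_grip [(array([0.4498, 0.2844, 0.0493]), 0.87)]
side wedge_heel [(array([0.436 , 0.2861, 0.0009]), 0.87)]
side wedge_toe [(array([0.4871, 0.2835, 0.0029]), 0.69)]
t 3.6 tcp [0.4504 0.2811 0.121 ] F [-0.0096 -0.1763  0.7834] w 60.077045970882004 q [ 19.2  26.7  87.8   0.   65.5 -67.8]
 turn rad [0.0002 0.0003 0.0004]  shift(after turn) mm [-0.1244 -0.2502 91.9848]  shift(before) [-0.0926 -0.2656 91.9848]
```

drive_tool(
  moves=[
    [[0, 0, 30], [0, 0, 0], 60],
    [[0, 0, 30], [0, 0, 0], 60],
    [[0, 0, 16], [0, 0, 0], 60],
    [[0, 0, 10], [0, 0, 0], 60],
    [[0, 0, 6], [0, 0, 0], 60],
    [[0, 0, 0], [0, 0, 0], 60],
    [[0, 0, 0], [0, 0, 0], 40],
    [[0, 0, 0], [0, 0, 0], 25],
    [[0, 0, 0], [0, 0, 0], 20],
    [[0, 0, 0], [0, 0, 0], 20],
    [[0, 0, 0], [0, 0, 0], 20],
    [[0, 0, 0], [0, 0, 0], 20],
    [[0, 0, 0], [0, 0, 0], 20],
    [[0, 0, 0], [0, 0, 0], 20],
  ],
  grip_force=25,
)

```text
time_s: 5.0
tcp_pos: [0.4509, 0.2808, 0.0291]
ee_rot: [[-0.999, 0.053, 0.001], [0.053, 0.999, 0.0], [-0.001, 0.0, -1.0]]
ft_force: [-1.0, 0.3, 5.3]
width: 0.331
finger_force: 25.0
```

drive_tool(
  moves=[
    [[0, 0, -10], [0, 0, 0], 20],
    [[0, 0, -25], [0, 0, 0], 20],
    [[0, 0, -40], [0, 0, 0], 20],
    [[0, 0, -40], [0, 0, 0], 20],
    [[0, 0, -35], [0, -0.1, 0], 20],
    [[0, 0, 0], [0, -0.109, 0], 20],
    [[0, 0, 0], [0, 0, 0], 20],
    [[0, 0, 0], [0, 0, 0], 20],
  ],
)

```text
time_s: 5.8
tcp_pos: [0.4501, 0.2805, 0.1785]
ee_rot: [[-0.978, 0.052, 0.204], [0.051, 0.999, -0.011], [-0.204, -0.001, -0.979]]
ft_force: [0.8, -0.3, -0.4]
width: 0.337
finger_force: 25.0
```

```bash
python3 - <<'E'
from plan import *
o,L=lane(); R=L@np.diag([-1,1,-1.])
to(o+L@[.022,0,.029+.055],R)
f=arm.grab_frame("side"); np.save("pics/S2.npy",f,allow_pickle=True)
for n in("wedge_grip","wedge_heel","wedge_toe"):
  for d in arm.landmark_of(n,"side")[:1]:
    s=arm.read_state(); print(n,d["p"],s["ee_rot"].T@(np.array(d["at"])-s["tcp_pos"])*1000)
arm.grab_frame("top")
for n in("wedge_grip","wedge_heel","wedge_toe"):
  for d in arm.landmark_of(n,"top")[:1]:
    print(n,d["p"],s["ee_rot"].T@(np.array(d["at"])-s["tcp_pos"])*1000)
E
```

```text
t 5.8 tcp [0.4501 0.2805 0.1785] F [ 0.7553 -0.3328 -0.4143] w 29.730333309587706 q [ 21.5  19.4  90.   -5.6  60.  -63.1]
 turn rad [-0.0294 -0.004  -0.1366]  shift(after turn) mm [   1.7016 -300.2367   57.6586]  shift(before) [ -39.3295 -295.8332   66.3731]
wedge_grip 0.68 [-92.4394 179.7254 203.7789]
wedge_heel 0.47 [14.7685  2.7754 25.8421]
wedge_toe 0.56 [-35.7343   1.315   26.3056]
wedge_grip 0.62 [ -0.771   -1.8093 -16.4746]
wedge_toe 0.66 [-39.7061  -3.0246  31.4323]
```

drive_tool(
  moves=[
    [[0, 0, 0], [-0.029, -0.004, -0.137], 20],
    [[0, -20, 0], [0, 0, 0], 20],
    [[0, -40, 0], [0, 0, 0], 20],
    [[0, -40, 0], [0, 0, 0], 20],
    [[0, -40, 0], [0, 0, 0], 20],
    [[0, -40, 0], [0, 0, 0], 20],
    [[0, -40, 0], [0, 0, 0], 20],
    [[0, -40, 0], [0, 0, 0], 20],
    [[1, -26, 10], [0, 0, 0], 20],
    [[1, -14, 20], [0, 0, 0], 20],
    [[0, 0, 20], [0, 0, 0], 20],
    [[0, 0, 7], [0, 0, 0], 20],
    [[0, 0, 0], [0, 0, 0], 20],
    [[0, 0, 0], [0, 0, 0], 20],
    [[0, 0, 0], [0, 0, 0], 20],
  ],
)

```text
time_s: 7.7
tcp_pos: [0.4872, -0.0171, 0.1236]
ee_rot: [[-0.973, -0.088, 0.212], [-0.086, 0.996, 0.018], [-0.213, -0.001, -0.977]]
ft_force: [0.1, -0.2, -1.7]
width: 0.341
finger_force: 25.0
```

```bash
python3 - <<'E'
from plan import *
o,L=lane(); R=L@np.diag([-1,1,-1.])
to(o+L@[.022,0,.029],R)
T=arm.grab_frame("top");S=arm.grab_frame("side"); s=arm.read_state()
Rt=s["ee_rot"];p=s["tcp_pos"]
# predicted wedge: frame rotation Rw= Rt*diag(-1,1,-1), heel at tcp + Rw*(-12,0,-29)
Rw=Rt@np.diag([-1,1,-1.]);h=p+Rw@[-.012,0,-.029]
wl=[(h+Rw@a,h+Rw@b) for a,b in wedge_lines(0,0,0)]
ls=wl+rack_lines(*RK)
cv2.imwrite("pics/m4.png",np.hstack([crop(T,ls,(338,240),60,100,6),crop(S,ls,(320,245),72,100,6)]))
E
```

```text
t 7.7 tcp [ 0.4872 -0.0171  0.1236] F [ 0.1049 -0.1607 -1.6534] w 30.052589346930652 q [ -18.5   18.8  102.6    6.6   47.5 -117.5]
 turn rad [-0.0008  0.005   0.0008]  shift(after turn) mm [ 1.0596 -0.4919 56.6869]  shift(before) [ 1.3436 -0.4463 56.6812]
```

View pics/m4.png

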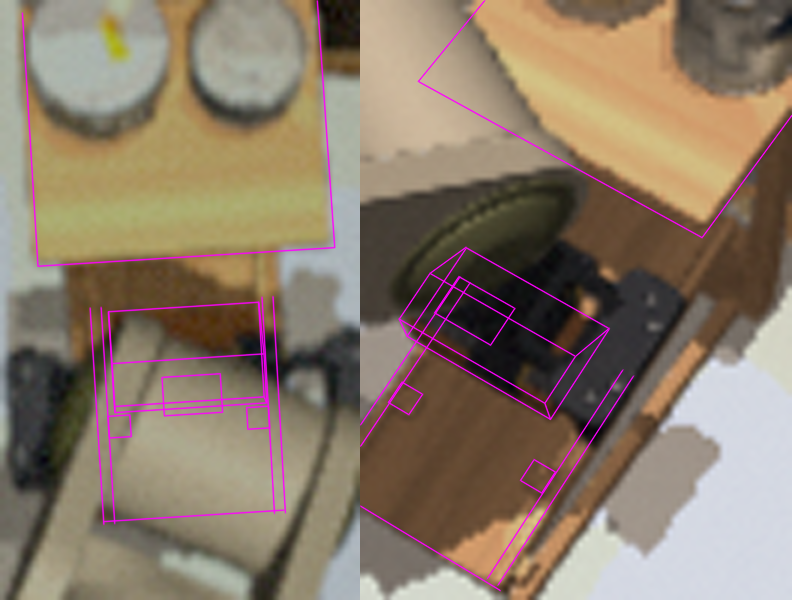

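The prediction overlay sits over the lane, within about 3 mm. The wedge is held uphill of the stops and fits between the rails, so I'll lower it by force feel.

drive_tool(
  moves=[
    [[0, 0, 15], [0, 0, 0], 20],
    [[0, 0, 15], [0, 0, 0], 20],
    [[0, 0, 8], [0, 0, 0], 20],
    [[0, 0, 3], [0, 0, 0], 20],
    [[0, 0, 0], [0, 0, 0], 20],
    [[0, 0, 0], [0, 0, 0], 20],
  ],
)

```text
time_s: 8.4
tcp_pos: [0.4957, -0.0166, 0.0832]
ee_rot: [[-0.974, -0.087, 0.211], [-0.085, 0.996, 0.018], [-0.212, -0.001, -0.977]]
ft_force: [0.7, 0.5, -1.3]
width: 0.338
finger_force: 25.0
```

drive_tool(
  moves=[
    [[0, 0, 3], [0, 0, 0], 20],
    [[0, 0, 3], [0, 0, 0], 20],
    [[0, 0, 3], [0, 0, 0], 20],
    [[0, 0, 0], [0, 0, 0], 20],
    [[0, 0, 0], [0, 0, 0], 20],
  ],
)

```text
time_s: 8.9
tcp_pos: [0.4974, -0.0164, 0.0738]
ee_rot: [[-0.974, -0.087, 0.21], [-0.085, 0.996, 0.018], [-0.211, -0.0, -0.977]]
ft_force: [0.8, 0.4, -1.4]
width: 0.338
finger_force: 25.0
```

drive_tool(
  moves=[
    [[0, 0, 2], [0, 0, 0], 20],
    [[0, 0, 1.5], [0, 0, 0], 20],
    [[0, 0, 1], [0, 0, 0], 20],
    [[0, 0, 0], [0, 0, 0], 20],
  ],
)

```text
time_s: 9.3
tcp_pos: [0.4983, -0.0163, 0.0693]
ee_rot: [[-0.974, -0.087, 0.21], [-0.085, 0.996, 0.018], [-0.211, -0.0, -0.977]]
ft_force: [-0.4, 0.2, -1.5]
width: 0.341
finger_force: 25.0
```

drive_tool(
  moves=[
    [[0, 0, 1], [0, 0, 0], 20],
    [[0, 0, 0.5], [0, 0, 0], 20],
    [[0, 0, 0], [0, 0, 0], 20],
  ],
)

```text
time_s: 9.6
tcp_pos: [0.4988, -0.0163, 0.0683]
ee_rot: [[-0.974, -0.087, 0.211], [-0.085, 0.996, 0.018], [-0.212, -0.001, -0.977]]
ft_force: [-1.9, -0.2, 4.0]
width: 0.335
finger_force: 25.0
```

drive_tool(
  moves=[
    [[2, 0, 0], [0, 0, 0], 20],
    [[2, 0, 0], [0, 0, 0], 20],
    [[1, 0, 0], [0, 0, 0], 20],
    [[0, 0, 0], [0, 0, 0], 20],
  ],
)

```text
time_s: 10.0
tcp_pos: [0.4944, -0.0171, 0.0674]
ee_rot: [[-0.973, -0.087, 0.213], [-0.085, 0.996, 0.017], [-0.213, -0.001, -0.977]]
ft_force: [1.3, -0.4, 5.9]
width: 0.339
finger_force: 25.0
```

drive_tool(
  moves=[
    [[1, 0, 0], [0, 0, 0], 20],
    [[1, 0, 0], [0, 0, 0], 20],
    [[0, 0, 0], [0, 0, 0], 20],
  ],
)

```text
time_s: 10.3
tcp_pos: [0.4926, -0.0174, 0.0671]
ee_rot: [[-0.973, -0.087, 0.213], [-0.085, 0.996, 0.017], [-0.214, -0.001, -0.977]]
ft_force: [1.6, -1.9, 5.8]
width: 0.339
finger_force: 25.0
```

drive_tool(
  moves=[
    [[1, 0, 0], [0, 0, 0], 20],
    [[1, 0, 0], [0, 0, 0], 20],
    [[0, 0, 0], [0, 0, 0], 20],
  ],
)

```text
time_s: 10.6
tcp_pos: [0.4907, -0.0175, 0.0667]
ee_rot: [[-0.973, -0.087, 0.213], [-0.085, 0.996, 0.017], [-0.214, -0.002, -0.977]]
ft_force: [1.6, -1.9, 6.5]
width: 0.343
finger_force: 25.0
```

drive_tool(
  moves=[
    [[1, 0, 0], [0, 0, 0], 20],
    [[1, 0, 0], [0, 0, 0], 20],
    [[0, 0, 0], [0, 0, 0], 20],
  ],
)

```text
time_s: 10.9
tcp_pos: [0.4887, -0.0177, 0.0662]
ee_rot: [[-0.973, -0.087, 0.213], [-0.085, 0.996, 0.017], [-0.214, -0.001, -0.977]]
ft_force: [1.4, -0.4, 6.3]
width: 0.339
finger_force: 25.0
```

drive_tool(
  moves=[
    [[1, 0, 0], [0, 0, 0], 20],
    [[0, 0, 0], [0, 0, 0], 20],
  ],
)

```text
time_s: 11.1
tcp_pos: [0.4883, -0.0178, 0.0662]
ee_rot: [[-0.973, -0.087, 0.214], [-0.085, 0.996, 0.017], [-0.215, -0.002, -0.977]]
ft_force: [5.2, 0.1, 6.4]
width: 0.337
finger_force: 25.0
```

drive_tool(
  moves=[
    [[1, 0, 0], [0, 0, 0], 20],
    [[0, 0, 0], [0, 0, 0], 20],
  ],
)

```text
time_s: 11.3
tcp_pos: [0.4881, -0.0178, 0.0662]
ee_rot: [[-0.973, -0.086, 0.216], [-0.085, 0.996, 0.017], [-0.217, -0.002, -0.976]]
ft_force: [8.7, 2.1, 5.0]
width: 0.339
finger_force: 25.0
```

```bash
python3 - <<'E'
from plan import *
s=arm.read_state();R=s["ee_rot"]; print("F tool",R.T@s["ft_force"],"M tool",R.T@s["moment"], s["time_s"])
E
```

```text
F tool [-9.7415  1.3042 -2.9953] M tool [-0.4808 -1.5824 -0.0708] 11.3
```

drive_tool(
  moves=[
    [[0, 0, 0], [0, 0, 0], 34],
    [[0, 0, 0], [0, 0, 0], 44],
    [[0, 0, 0], [0, 0, 0], 54],
    [[0, 0, 0], [0, 0, 0], 54],
    [[0, 0, 0], [0, 0, 0], 54],
    [[0, 0, -10], [0, 0, 0], 54],
    [[0, 0, -25], [0, 0, 0], 54],
    [[0, 0, -40], [0, 0, 0], 88],
    [[0, 0, -40], [0, 0, 0], 88],
    [[0, 0, -40], [0, 0, 0], 88],
    [[0, 0, 0], [0, 0, 0], 88],
  ],
)

```text
time_s: 12.4
tcp_pos: [0.4541, -0.0207, 0.2219]
ee_rot: [[-0.972, -0.087, 0.219], [-0.086, 0.996, 0.015], [-0.22, -0.005, -0.976]]
ft_force: [-0.1, -0.7, -0.8]
width: 0.95
finger_force: 0.0
```

```bash
python3 - <<'E'
from plan import *
for c in("top","side"):
    arm.grab_frame(c)
    for n in("wedge_grip","wedge_heel","wedge_toe","tin_mid","tin"): print(c,n,[(np.round(d["at"],4),round(d["p"],2)) for d in arm.landmark_of(n,c)[:1]])
a=np.radians(-82+90) # tool y along tin axis
g=np.array([.4415,-.3245,.0375])
R=down(a,np.radians(12)); to(g-R[:,2]*(-.013)-R[:,2]*.12,R)
print(R)
E
```

```text
top wedge_grip [(array([ 0.4878, -0.0209,  0.0826]), 0.65)]
top wedge_heel [(array([ 0.4829, -0.0184,  0.0364]), 0.73)]
top wedge_toe [(array([ 0.5329, -0.0167,  0.0456]), 0.71)]
top tin_mid [(array([ 0.441 , -0.3229,  0.0436]), 0.73)]
top tin [(array([ 0.4351, -0.2969,  0.0352]), 0.96)]
side wedge_grip [(array([ 0.4892, -0.0135,  0.0831]), 0.57)]
side wedge_heel [(array([ 0.4815, -0.0147,  0.0371]), 0.55)]
side wedge_toe [(array([ 0.5309, -0.0106,  0.0467]), 0.66)]
side tin_mid [(array([ 0.4408, -0.322 ,  0.0381]), 0.77)]
side tin [(array([ 0.4335, -0.2981,  0.0374]), 0.75)]
t 13.0 tcp [ 0.4534 -0.0202  0.2164] F [ 0.5466  0.3268 -0.2381] w 88.34863231391203 q [ -20.6    8.4   98.5    5.9   62.2 -117.8]
 turn rad [-0.0109  0.0028 -0.0512]  shift(after turn) mm [  90.1146 -299.6806   56.7284]  shift(before) [  74.8298 -303.2696   59.7937]
[[-0.9686 -0.1392  0.2059]
 [-0.1361  0.9903  0.0289]
 [-0.2079  0.     -0.9781]]
```

```bash
python3 - <<'E'
from plan import *
g=np.array([.4412,-.3235,.0375]); R=down(np.radians(10),np.radians(30))
to(g+R[:,2]*(.013-.11),R); print(R, g+R[:,2]*(.013-.11))
import fit
T=arm.grab_frame("top");S=arm.grab_frame("side")
fit.grad.__defaults__
G=lambda f: np.minimum(sum(np.hypot(cv2.Sobel(cv2.GaussianBlur(f["img"].astype(np.float32),(0,0),.7)[...,c],5,1,0),cv2.Sobel(cv2.GaussianBlur(f["img"].astype(np.float32),(0,0),.7)[...,c],5,0,1)) for c in range(3)),900)
fit.grad=G
for F in([T,S],[T],[S]): print(fit.fit(F,tin_lines,(.441,-.323,-1.38),(.008,.008,.2),1))
for F in([T,S],[T],[S]): print("w",fit.fit(F,lambda x,y,a:[(lambda o,L:(o+L@p,o+L@q))(np.array([x,y,.035]),rz(a)@ry(np.radians(-12))) for p,q in wedge_lines(0,0,0)],(.4825,-.018,.087),(.008,.008,.2),1))
E
```

```text
t 13.0 tcp [ 0.4534 -0.0202  0.2164] F [ 0.5466  0.3268 -0.2381] w 88.34863231391203 q [ -20.6    8.4   98.5    5.9   62.2 -117.8]
 turn rad [-0.0315 -0.3111 -0.0818]  shift(after turn) mm [ 145.4334 -296.573    25.5942]  shift(before) [ 104.9026 -305.3114   74.4437]
[[-0.8529 -0.1736  0.4924]
 [-0.1504  0.9848  0.0868]
 [-0.5     0.     -0.866 ]] [ 0.3934 -0.3319  0.1215]
(array([ 0.4407, -0.3257, -1.4091]), np.float32(-1063.4883), np.float32(-1014.8784))
(array([ 0.4425, -0.3234, -1.4167]), np.float32(-563.28455), np.float32(-547.0753))
(array([ 0.4403, -0.3281, -1.3997]), np.float64(-602.5227661132812), np.float32(-467.80313))
w (array([ 0.4815, -0.0214,  0.1453]), np.float64(-640.8262329101562), np.float32(-595.452))
w (array([ 0.4807, -0.0194,  0.113 ]), np.float64(-299.13616943359375), np.float32(-285.47357))
w (array([ 0.4814, -0.0217,  0.1452]), np.float32(-345.1974), np.float32(-309.97842))
```

drive_tool(
  moves=[
    [[0, 0, -10], [-0.01, -0.104, -0.027], 88],
    [[0, 0, -10], [-0.01, -0.104, -0.027], 88],
    [[0, 0, 0], [-0.01, -0.103, -0.027], 88],
    [[15, -30, 0], [0, 0, 0], 88],
    [[15, -33, 0], [0, 0, 0], 88],
    [[15, -34, 0], [0, 0, 0], 88],
    [[15, -34, 5], [0, 0, 0], 88],
    [[15, -34, 5], [0, 0, 0], 88],
    [[15, -34, 5], [0, 0, 0], 88],
    [[15, -34, 7], [0, 0, 0], 88],
    [[15, -34, 7], [0, 0, 0], 88],
    [[15, -31, 8], [0, 0, 0], 88],
    [[10, 0, 8], [0, 0, 0], 88],
    [[0, 0, 0], [0, 0, 0], 88],
    [[0, 0, 0], [0, 0, 0], 88],
  ],
)

```text
time_s: 14.6
tcp_pos: [0.4465, -0.2997, 0.1716]
ee_rot: [[-0.906, -0.097, 0.412], [-0.085, 0.995, 0.047], [-0.414, 0.008, -0.91]]
ft_force: [-0.4, -0.5, 0.7]
width: 0.999
finger_force: 0.0
```

```bash
python3 - <<'E'
from plan import *
g=np.array([.441,-.3245,.0375]); R=down(np.radians(9.7),np.radians(30))
to(g+R[:,2]*(.013),R)
T=arm.grab_frame("top");S=arm.grab_frame("side")
for c in("top","side"):print(arm.landmark_of("tin_mid",c)[:1])
s=arm.read_state();r=s["ee_rot"];p=s["tcp_pos"]
fl=[(p+r@[a,b,d],p+r@[a,b,e]) for a in(-.009,.009) for b in(-.044,.044) for d,e in((-.04,0),)]+[(p+r@[0,0,0],p+r@[0,0,.097])]+tin_lines(.441,-.3245,np.radians(-80.3))
im=np.hstack([crop(T,fl,(432,272),66,100,6),crop(S,fl,(380,335),66,100,6)])
cv2.imwrite("pics/m5.png",im)
E
```

```text
t 14.6 tcp [ 0.4465 -0.2997  0.1716] F [-0.4443 -0.524   0.7156] w 88.01983540315778 q [ -56.9   18.7   95.9   26.3   56.8 -165.2]
 turn rad [-0.0263 -0.0962 -0.0682]  shift(after turn) mm [ 75.3749 -23.5311 124.2907]  shift(before) [ 61.4072 -24.8339 131.5131]
[{'at': [0.4383, -0.3245, 0.041], 'p': 0.81}]
[{'at': [0.4391, -0.323, 0.0381], 'p': 0.63}]
```

View pics/m5.png

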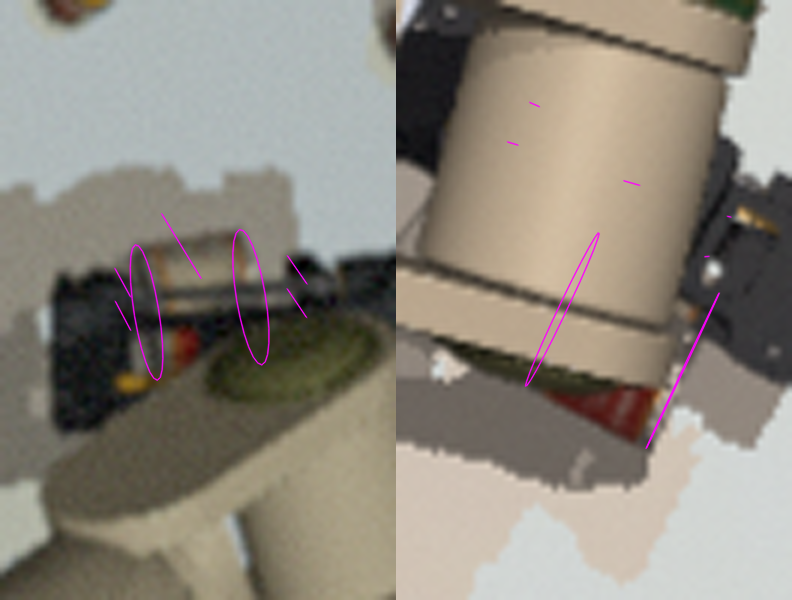

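J6 hit its range limit, so I'll use the equivalent half-turned grasp: back up, then turn +180° about tool z.

drive_tool(
  moves=[
    [[0, 0, -15], [0, 0, 0.15], 88],
    [[0, 0, -15], [0, 0, 0.15], 88],
    [[0, 0, 0], [0, 0, 0.15], 88],
    [[0, 0, 0], [0, 0, 0.15], 88],
    [[0, 0, 0], [0, 0, 0.15], 88],
    [[0, 0, 0], [0, 0, 0.15], 88],
    [[0, 0, 0], [0, 0, 0.15], 88],
    [[0, 0, 0], [0, 0, 0.15], 88],
    [[0, 0, 0], [0, 0, 0.15], 88],
    [[0, 0, 0], [0, 0, 0.15], 88],
    [[0, 0, 0], [0, 0, 0.15], 88],
    [[0, 0, 0], [0, 0, 0.15], 88],
    [[0, 0, 0], [0, 0, 0.15], 88],
    [[0, 0, 0], [0, 0, 0.15], 88],
    [[0, 0, 0], [0, 0, 0.15], 88],
    [[0, 0, 0], [0, 0, 0.15], 88],
    [[0, 0, 0], [0, 0, 0.15], 88],
    [[0, 0, 0], [0, 0, 0.15], 88],
    [[0, 0, 0], [0, 0, 0.15], 88],
    [[0, 0, 0], [0, 0, 0.15], 88],
  ],
)

```text
time_s: 16.8
tcp_pos: [0.4343, -0.3017, 0.1992]
ee_rot: [[0.885, 0.218, 0.412], [0.218, -0.975, 0.046], [0.412, 0.049, -0.91]]
ft_force: [1.0, -0.7, -0.1]
width: 0.997
finger_force: 0.0
```

```bash
python3 - <<'E'
from plan import *
g=np.array([.4407,-.3245,.0375]); R=down(np.radians(9.7),np.radians(30))@np.diag([-1,-1,1.])
to(g+R[:,2]*(.013-.1),R)
E
```

```text
t 16.8 tcp [ 0.4343 -0.3017  0.1992] F [ 1.04   -0.7306 -0.0908] w 87.83840655001741 q [-58.3  16.   94.5  25.4  61.    7.7]
 turn rad [0.021  0.0975 0.0674]  shift(after turn) mm [-78.7549  23.526   54.2614]  shift(before) [-74.4456  17.132   62.1648]
```

drive_tool(
  moves=[
    [[0, 0, 0], [0.021, 0.0975, 0.067], 88],
    [[-20, 6, 10], [0, 0, 0], 88],
    [[-20, 6, 14], [0, 0, 0], 88],
    [[-20, 6, 15], [0, 0, 0], 88],
    [[-19, 5.5, 15], [0, 0, 0], 88],
    [[0, 0, 0], [0, 0, 0], 88],
    [[0, 0, 0], [0, 0, 0], 88],
    [[0, 0, 0], [0, 0, 0], 88],
  ],
)

```text
time_s: 17.6
tcp_pos: [0.3982, -0.3326, 0.1139]
ee_rot: [[0.852, 0.175, 0.493], [0.153, -0.985, 0.084], [0.5, 0.004, -0.866]]
ft_force: [0.4, 0.2, 0.3]
width: 0.998
finger_force: 0.0
```

```bash
python3 - <<'E'
from plan import *
g=np.array([.4407,-.3245,.0375]); R=down(np.radians(9.7),np.radians(30))@np.diag([-1,-1,1.])
to(g+R[:,2]*(.013),R)
T=arm.grab_frame("top");S=arm.grab_frame("side")
for c in("top","side"):
  for n in("tin_mid","tin"): print(n,arm.landmark_of(n,c)[:1])
E
```

```text
t 17.6 tcp [ 0.3982 -0.3326  0.1139] F [0.3773 0.1701 0.3404] w 87.961009166095 q [-67.3  23.4 103.5  37.9  52.5 -10.9]
 turn rad [ 0.0005 -0.0003  0.0074]  shift(after turn) mm [ -0.7323  -0.8166 100.8076]  shift(before) [ -0.7537  -0.8729 100.807 ]
tin_mid [{'at': [0.4414, -0.3213, 0.0431], 'p': 0.67}]
tin [{'at': [0.4328, -0.2967, 0.0327], 'p': 0.93}]
tin_mid [{'at': [0.4392, -0.3208, 0.0374], 'p': 0.49}]
tin [{'at': [0.4349, -0.2946, 0.0362], 'p': 0.61}]
```

drive_tool(
  moves=[
    [[-0.5, -1.5, 25], [0, 0, 0], 88],
    [[0, 0, 28], [0, 0, 0], 88],
    [[0, 0, 24], [0, 0, 0], 88],
    [[0, 0, 14], [0, 0, 0], 88],
    [[0, 0, 9], [0, 0, 0], 88],
    [[0, 0, 0], [0, 0, 0], 88],
    [[0, 0, 0], [0, 0, 0], 80],
    [[0, 0, 0], [0, 0, 0], 74],
    [[0, 0, 0], [0, 0, 0], 68],
  ],
  grip_force=20,
)

```text
time_s: 18.8
tcp_pos: [0.446, -0.3231, 0.0264]
ee_rot: [[0.853, 0.174, 0.493], [0.152, -0.985, 0.084], [0.5, 0.003, -0.866]]
ft_force: [0.0, -0.4, -0.7]
width: 0.78
finger_force: 0.0
```

drive_tool(
  moves=[
    [[0, 0, 0], [0, 0, 0], 64],
    [[0, 0, 0], [0, 0, 0], 62],
    [[0, 0, 0], [0, 0, 0], 60],
    [[0, 0, 0], [0, 0, 0], 58],
    [[0, 0, 0], [0, 0, 0], 54],
    [[0, 0, 0], [0, 0, 0], 50],
    [[0, 0, 0], [0, 0, 0], 50],
    [[0, 0, 0], [0, 0, 0], 50],
  ],
  grip_force=20,
)

```text
time_s: 19.6
tcp_pos: [0.4462, -0.3229, 0.0258]
ee_rot: [[0.853, 0.174, 0.492], [0.152, -0.985, 0.085], [0.5, 0.003, -0.866]]
ft_force: [0.4, -1.1, 1.1]
width: 0.656
finger_force: 20.0
```

```bash
python3 - <<'E'
from plan import *
R=arm.read_state()["ee_rot"]; to(np.zeros(3),R)
arm.grab_frame("top");arm.grab_frame("side");s=arm.read_state()
for c in("top","side"):
  for n in("tin_mid","tin"): print(n,[(d["p"],np.array(d["at"]),R.T@(np.array(d["at"])-s["tcp_pos"])*1000) for d in arm.landmark_of(n,c)[:1]])
E
```

```text
t 19.6 tcp [ 0.4462 -0.3229  0.0258] F [ 0.3629 -1.1064  1.1273] w 57.81559004022933 q [-61.2  34.3 104.4  46.4  40.7 -17.1]
 turn rad [0. 0. 0.]  shift(after turn) mm [-344.412  -395.5601 -170.0244]  shift(before) [-344.412  -395.5601 -170.0244]
tin_mid [(0.55, array([ 0.4433, -0.3223,  0.0417]), array([  5.5435,  -0.9901, -15.1221]))]
tin []
tin_mid []
tin [(0.26, array([ 0.5947, -0.4547, -0.001 ]), array([ 93.2218, 155.597 ,  85.2173]))]
```

drive_tool(
  moves=[
    [[2, 0, -3.5], [0, 0, 0], 50],
    [[5, 0, -9], [0, 0, 0], 50],
    [[12, 0, -21], [0, 0, 0], 50],
    [[18, 0, -31], [0, 0, 0], 50],
    [[20, 0, -34], [0, 0, 0], 50],
    [[18, 0, -31], [0, 0, 0], 50],
    [[8, 0, -14], [0, 0, 0], 50],
    [[0, 0, 0], [0, 0, 0], 50],
    [[0, 0, 0], [0, 0, 0], 50],
  ],
  grip_force=30,
)

```text
time_s: 20.8
tcp_pos: [0.4459, -0.3217, 0.1911]
ee_rot: [[0.853, 0.174, 0.492], [0.152, -0.985, 0.086], [0.499, 0.001, -0.867]]
ft_force: [-0.3, 0.2, -2.8]
width: 0.656
finger_force: 30.0
```

```bash
cat >> plan.py <<'E'
TG=np.array([0,0,-.013])  # tin centre in tool frame
def tinpose(lx,lz,back=0,dx=0,tilt=33,yaw=None):
    o,L=lane(); R=down(RK[2] if yaw is None else yaw,np.radians(tilt))@np.diag([-1,-1,1.])
    c=o+L@[lx,0,lz]-R[:,2]*back-rz(RK[2])@[dx,0,0]
    return c-R@TG,R
E
python3 - <<'E'
from plan import *
to(*tinpose(.079,.038,.15,.025))
s=arm.read_state(); R=s["ee_rot"]
arm.grab_frame("top");arm.grab_frame("side")
for c in("top","side"):
  for n in("tin_mid","tin"): print(n,[(d["p"],R.T@(np.array(d["at"])-s["tcp_pos"])*1000) for d in arm.landmark_of(n,c)[:1]])
E
```

```text
t 20.8 tcp [ 0.4459 -0.3217  0.1911] F [-0.3366  0.1658 -2.7597] w 57.83133028012374 q [-61.2  18.8  94.   32.7  61.    4.2]
 turn rad [-0.0446  0.0535  0.0756]  shift(after turn) mm [  34.1961 -299.3852    7.3753]  shift(before) [  57.3857 -295.3485   18.2043]
tin_mid [(0.88, array([  2.3284,  -0.4672, -17.2916]))]
tin [(0.73, array([ -1.2299, -28.0072,  -8.8847]))]
tin_mid [(0.22, array([ 210.3465, -245.7273,  101.1475]))]
tin [(0.21, array([  46.4742, -291.3824,  192.0424]))]
```

drive_tool(
  moves=[
    [[0, 0, 0], [-0.045, 0.0535, 0.0756], 50],
    [[4, -20, 0], [0, 0, 0], 50],
    [[4, -35, 1], [0, 0, 0], 50],
    [[4, -40, 1], [0, 0, 0], 50],
    [[4, -40, 1], [0, 0, 0], 50],
    [[4, -40, 1], [0, 0, 0], 50],
    [[4, -40, 1], [0, 0, 0], 50],
    [[4, -40, 1], [0, 0, 0], 50],
    [[4, -30, 1], [0, 0, 0], 50],
    [[2, -14, 0], [0, 0, 0], 50],
    [[0, 0, 0], [0, 0, 0], 50],
    [[0, 0, 0], [0, 0, 0], 50],
    [[0, 0, 0], [0, 0, 0], 50],
  ],
)

```text
time_s: 22.4
tcp_pos: [0.4527, -0.0225, 0.2037]
ee_rot: [[0.835, 0.086, 0.543], [0.072, -0.996, 0.046], [0.545, 0.001, -0.838]]
ft_force: [-0.0, -0.0, -1.3]
width: 0.655
finger_force: 30.0
```

```bash
python3 - <<'E'
from plan import *
to(*tinpose(.079,.038,.15,0))
s=arm.read_state(); R=s["ee_rot"];p=s["tcp_pos"]
T=arm.grab_frame("top");S=arm.grab_frame("side")
for c in("top","side"):
  for n in("tin_mid","tin","wedge_heel","wedge_toe","shelf_edge"): print(n,[(d["p"],np.array(d["at"]),R.T@(np.array(d["at"])-p)*1000) for d in arm.landmark_of(n,c)[:1]])
ct=p+R@TG
tl=[(ct+R@np.array([s_*0+.0375*np.cos(a),b,.0375*np.sin(a)]),ct+R@np.array([.0375*np.cos(a+.3),b,.0375*np.sin(a+.3)])) for b in(-.029,.029) for a in np.arange(0,6.3,.3)] if (s_:=0)==0 else []
ls=tl+rack_lines(*RK)
cv2.imwrite("pics/m6.png",np.hstack([crop(T,ls,(338,240),66,100,6),crop(S,ls,(315,235),66,100,6)]))
E
```

```text
t 22.4 tcp [ 0.4527 -0.0225  0.2037] F [-0.0177 -0.0285 -1.345 ] w 57.664793845353756 q [-27.8   3.4 114.   28.9  37.5  38.1]
 turn rad [ 0.0016 -0.0007 -0.0007]  shift(after turn) mm [20.7148 -1.8337 13.7581]  shift(before) [20.7045 -1.8697 13.7688]
tin_mid [(0.72, array([ 0.4457, -0.0236,  0.221 ]), array([  3.5042,   0.5643, -18.2987]))]
tin [(0.87, array([0.4416, 0.0066, 0.2127]), array([ -2.259 , -29.8839, -12.1809]))]
wedge_heel [(0.78, array([ 0.4838, -0.0206,  0.0337]), array([-66.5723,   0.6612, 159.5528]))]
wedge_toe [(0.72, array([ 0.5322, -0.0184,  0.0463]), array([-19.1209,   2.6305, 175.3846]))]
shelf_edge []
tin_mid [(0.71, array([ 0.444 , -0.022 ,  0.2151]), array([ -1.0164,  -1.1812, -14.2027]))]
tin [(0.82, array([0.4442, 0.0049, 0.2149]), array([  0.9888, -27.9652, -12.6908]))]
wedge_heel []
wedge_toe [(0.59, array([ 0.5294, -0.0123,  0.0508]), array([-18.5645,  -3.6828, 170.3713]))]
shelf_edge [(0.68, array([ 0.5454, -0.009 ,  0.1965]), array([74.4715, -5.4588, 57.0728]))]
```

View pics/m6.png

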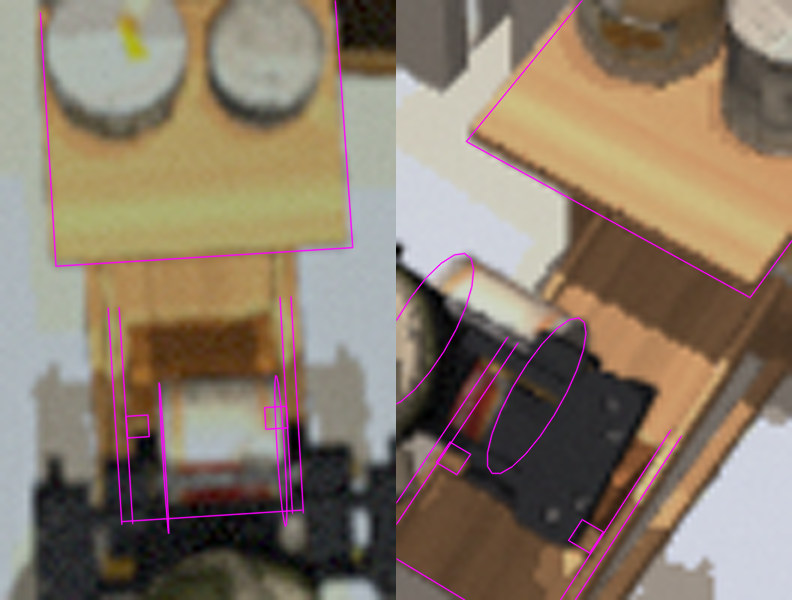

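The tin is held level and central, at about (225,440) in the top crop, and the wedge edge shows between the rails at about (200,350). I'll move onto the approach line and go in along the fingers.

drive_tool(
  moves=[
    [[10, -1, 0], [0, 0, 0], 50],
    [[10.7, -0.8, 0], [0, 0, 0], 50],
    [[0, 0, 15], [0, 0, 0], 50],
    [[0, 0, 25], [0, 0, 0], 50],
    [[0, 0, 25], [0, 0, 0], 50],
    [[0, 0, 20], [0, 0, 0], 50],
    [[0, 0, 10], [0, 0, 0], 50],
    [[0, 0, 0], [0, 0, 0], 50],
    [[0, 0, 0], [0, 0, 0], 50],
  ],
)

```text
time_s: 23.9
tcp_pos: [0.5212, -0.0139, 0.136]
ee_rot: [[0.835, 0.087, 0.544], [0.073, -0.996, 0.046], [0.546, 0.001, -0.838]]
ft_force: [-0.0, -0.3, -2.5]
width: 0.652
finger_force: 30.0
```

drive_tool(
  moves=[
    [[0, 0, 12], [0, 0, 0], 50],
    [[0, 0, 12], [0, 0, 0], 50],
    [[0, 0, 12], [0, 0, 0], 50],
    [[0, 0, 8], [0, 0, 0], 50],
    [[0, 0, 6], [0, 0, 0], 50],
    [[0, 0, 3], [0, 0, 0], 50],
    [[0, 0, 0], [0, 0, 0], 50],
    [[0, 0, 0], [0, 0, 0], 50],
  ],
)

```text
time_s: 24.7
tcp_pos: [0.5501, -0.0114, 0.0913]
ee_rot: [[0.835, 0.087, 0.544], [0.073, -0.996, 0.046], [0.546, 0.001, -0.838]]
ft_force: [0.5, -0.3, -1.9]
width: 0.66
finger_force: 30.0
```

```bash
python3 - <<'E'
from plan import *
to(*tinpose(.079,.038,0,0))
s=arm.read_state(); R=s["ee_rot"]; o,L=lane()
print("tin lane mm",L.T@(s["tcp_pos"]+R@TG-o)*1000,"lane dirs in tool: downhill",-R.T@L[:,0],"down",-R.T@L[:,2],"Flane",L.T@s["ft_force"])
E
```

```text
t 24.7 tcp [ 0.5501 -0.0114  0.0913] F [ 0.4722 -0.3128 -1.902 ] w 58.17519255800227 q [-19.6  24.1 110.3  42.2  19.7  28.5]
 turn rad [ 0.0012 -0.0012  0.0003]  shift(after turn) mm [-0.2442  0.6631 16.111 ]  shift(before) [-0.2631  0.6439 16.1115]
tin lane mm [73.4403  0.6784 53.1231] lane dirs in tool: downhill [-0.9332  0.0001 -0.3594] down [-0.3594 -0.0012  0.9332] Flane [ 0.038  -0.3528 -1.9526]
```

drive_tool(
  moves=[
    [[0, 0, 5], [0, 0, 0], 50],
    [[0, 0, 4], [0, 0, 0], 50],
    [[0, 0, 2], [0, 0, 0], 50],
    [[0, 0, 1], [0, 0, 0], 50],
    [[0, 0, 0], [0, 0, 0], 50],
  ],
)

```text
time_s: 25.2
tcp_pos: [0.5566, -0.0108, 0.081]
ee_rot: [[0.835, 0.087, 0.543], [0.073, -0.996, 0.047], [0.545, 0.001, -0.838]]
ft_force: [-0.6, 0.1, -1.5]
width: 0.658
finger_force: 30.0
```

drive_tool(
  moves=[
    [[0, 0, 1], [0, 0, 0], 50],
    [[0, 0, 1], [0, 0, 0], 50],
    [[0, 0, 0], [0, 0, 0], 50],
  ],
)

```text
time_s: 25.5
tcp_pos: [0.5577, -0.0108, 0.0794]
ee_rot: [[0.835, 0.087, 0.543], [0.073, -0.996, 0.046], [0.545, 0.001, -0.838]]
ft_force: [-0.4, 0.2, -1.4]
width: 0.655
finger_force: 30.0
```

drive_tool(
  moves=[
    [[0, 0, 1], [0, 0, 0], 50],
    [[0, 0, 0.5], [0, 0, 0], 50],
    [[0, 0, 0], [0, 0, 0], 50],
  ],
)

```text
time_s: 25.8
tcp_pos: [0.5585, -0.0107, 0.0781]
ee_rot: [[0.835, 0.087, 0.543], [0.073, -0.996, 0.046], [0.545, 0.001, -0.838]]
ft_force: [0.2, -0.4, -1.7]
width: 0.655
finger_force: 30.0
```

drive_tool(
  moves=[
    [[0, 0, 1], [0, 0, 0], 50],
    [[0, 0, 0], [0, 0, 0], 50],
  ],
)

```text
time_s: 26.0
tcp_pos: [0.5591, -0.0107, 0.0772]
ee_rot: [[0.835, 0.087, 0.543], [0.073, -0.996, 0.046], [0.545, 0.001, -0.838]]
ft_force: [0.2, 0.4, -2.1]
width: 0.656
finger_force: 30.0
```

drive_tool(
  moves=[
    [[0, 0, 1], [0, 0, 0], 50],
    [[0, 0, 0], [0, 0, 0], 50],
  ],
)

```text
time_s: 26.2
tcp_pos: [0.5593, -0.0106, 0.077]
ee_rot: [[0.835, 0.087, 0.544], [0.073, -0.996, 0.046], [0.546, 0.001, -0.838]]
ft_force: [-5.6, -0.9, 6.7]
width: 0.657
finger_force: 30.0
```

```bash
python3 - <<'E'
from plan import *
s=arm.read_state(); R=s["ee_rot"]; o,L=lane()
print(s["time_s"],"tin lane mm",L.T@(s["tcp_pos"]+R@TG-o)*1000,"Flane",L.T@s["ft_force"])
E
```

```text
26.2 tin lane mm [79.5622  0.677  37.158 ] Flane [-4.1802 -0.4377  7.7888]
```

drive_tool(
  moves=[
    [[-1.7, 0, -1.2], [0, 0, 0], 50],
    [[-1.9, 0, -0.7], [0, 0, 0], 50],
    [[-1.9, 0, -0.7], [0, 0, 0], 50],
    [[0, 0, 0], [0, 0, 0], 50],
  ],
)

```text
time_s: 26.6
tcp_pos: [0.5536, -0.0113, 0.0758]
ee_rot: [[0.835, 0.086, 0.544], [0.073, -0.996, 0.046], [0.546, 0.001, -0.838]]
ft_force: [-1.9, -0.8, 1.3]
width: 0.652
finger_force: 30.0
```

drive_tool(
  moves=[
    [[-0.9, 0, -0.4], [0, 0, 0], 50],
    [[-0.9, 0, -0.4], [0, 0, 0], 50],
    [[0, 0, 0], [0, 0, 0], 50],
  ],
)

```text
time_s: 26.9
tcp_pos: [0.5517, -0.0114, 0.0754]
ee_rot: [[0.835, 0.087, 0.544], [0.073, -0.996, 0.046], [0.546, 0.001, -0.838]]
ft_force: [-0.5, -0.2, 1.3]
width: 0.658
finger_force: 30.0
```

```bash
cat > st.py <<'E'
from plan import *
s=arm.read_state(); R=s["ee_rot"]; o,L=lane()
print(s["time_s"],"tin lane mm",L.T@(s["tcp_pos"]+R@TG-o)*1000,"Flane",L.T@s["ft_force"],"Mtool",R.T@s["moment"])
E
python3 st.py
```

```text
26.9 tin lane mm [71.6748  0.5845 37.1895] Flane [-0.2495 -0.1264  1.3382] Mtool [-0.0616 -0.3398 -0.0103]
```

drive_tool(
  moves=[
    [[-0.9, 0, -0.4], [0, 0, 0], 50],
    [[-0.9, 0, -0.4], [0, 0, 0], 50],
    [[0, 0, 0], [0, 0, 0], 50],
  ],
)

```text
time_s: 27.2
tcp_pos: [0.5495, -0.0114, 0.0749]
ee_rot: [[0.835, 0.087, 0.543], [0.073, -0.996, 0.047], [0.545, 0.001, -0.838]]
ft_force: [-0.6, -0.4, -0.3]
width: 0.656
finger_force: 30.0
```

drive_tool(
  moves=[
    [[-0.9, 0, -0.4], [0, 0, 0], 50],
    [[0, 0, 0], [0, 0, 0], 50],
  ],
)

```text
time_s: 27.4
tcp_pos: [0.5485, -0.0115, 0.0747]
ee_rot: [[0.835, 0.087, 0.543], [0.073, -0.996, 0.047], [0.545, 0.001, -0.838]]
ft_force: [-0.8, 0.5, -0.9]
width: 0.656
finger_force: 30.0
```

drive_tool(
  moves=[
    [[-0.9, 0, -0.4], [0, 0, 0], 50],
    [[0, 0, 0], [0, 0, 0], 50],
  ],
)

```text
time_s: 27.6
tcp_pos: [0.5478, -0.0117, 0.0747]
ee_rot: [[0.835, 0.087, 0.543], [0.073, -0.996, 0.046], [0.545, 0.001, -0.838]]
ft_force: [-0.3, 0.4, -1.8]
width: 0.655
finger_force: 30.0
```

```bash
python3 st.py
```

```text
27.6 tin lane mm [67.7232  0.6484 37.3594] Flane [-0.5984  0.3975 -1.7392] Mtool [ 0.0105 -0.4554 -0.0106]
```

drive_tool(
  moves=[
    [[-1, 0, -0.1], [0, 0, 0], 50],
    [[0, 0, 0], [0, 0, 0], 50],
    [[0, 0, 0], [0, 0, 0], 50],
  ],
)

```text
time_s: 27.9
tcp_pos: [0.5475, -0.0118, 0.0748]
ee_rot: [[0.834, 0.087, 0.545], [0.073, -0.996, 0.046], [0.547, 0.002, -0.837]]
ft_force: [5.1, 2.0, 2.5]
width: 0.652
finger_force: 30.0
```

drive_tool(
  moves=[
    [[-1, 0, -0.1], [0, 0, 0], 50],
    [[0, 0, 0], [0, 0, 0], 50],
    [[0, 0, 0], [0, 0, 0], 50],
  ],
)

```text
time_s: 28.2
tcp_pos: [0.5473, -0.012, 0.0749]
ee_rot: [[0.833, 0.087, 0.546], [0.074, -0.996, 0.046], [0.548, 0.002, -0.837]]
ft_force: [6.2, 3.9, 4.5]
width: 0.66
finger_force: 30.0
```

```bash
python3 st.py
```

```text
28.2 tin lane mm [67.2152  0.3134 37.5804] Flane [7.3029 3.2973 3.0579] Mtool [0.4445 1.0008 0.0281]
```

drive_tool(
  moves=[
    [[0.9, 0, 0.4], [0, 0, 0], 50],
    [[-0.3, 0, 0.8], [0, 0, 0], 50],
    [[0, 0, 0], [0, 0, 0], 50],
    [[0, 0, 0], [0, 0, 0], 50],
  ],
)

```text
time_s: 28.6
tcp_pos: [0.5477, -0.012, 0.0745]
ee_rot: [[0.833, 0.086, 0.546], [0.074, -0.996, 0.045], [0.548, 0.002, -0.837]]
ft_force: [-2.6, 0.9, 14.3]
width: 0.654
finger_force: 30.0
```

```bash
python3 st.py
```

```text
28.6 tin lane mm [67.5738  0.3428 37.1794] Flane [ 0.5476  1.1025 14.5527] Mtool [ 0.2184  0.2162 -0.0626]
```

drive_tool(
  moves=[
    [[-0.4, 0, -0.6], [0, 0, 0], 50],
    [[0, 0, 0], [0, 0, 0], 50],
    [[0, 0, 0], [0, 0, 0], 50],
  ],
)

```text
time_s: 28.9
tcp_pos: [0.5475, -0.012, 0.0746]
ee_rot: [[0.833, 0.087, 0.546], [0.074, -0.996, 0.046], [0.548, 0.002, -0.837]]
ft_force: [3.5, 2.7, 8.8]
width: 0.657
finger_force: 30.0
```

```bash
python3 st.py; python3 - <<'E'
from plan import *
f=arm.grab_frame("side"); cv2.imwrite("pics/m7.png",np.hstack([crop(f,[],(315,240),66,100,6,False),crop(arm.grab_frame("top"),[],(338,240),66,100,6,False)]))
E
```

```text
28.9 tin lane mm [67.4145  0.3225 37.2848] Flane [5.4276 2.39   7.82  ] Mtool [ 0.3735  0.7319 -0.0492]
```

View pics/m7.png

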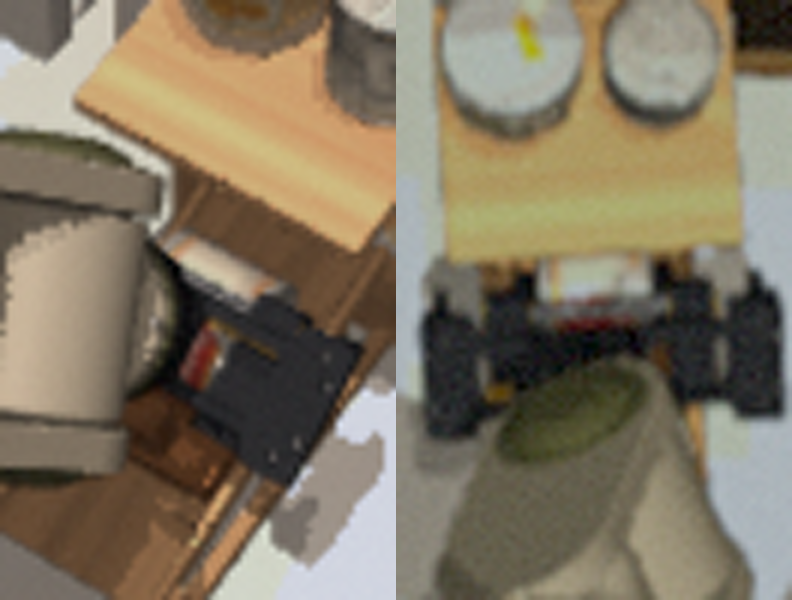

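The tin, at about (225,270) in the left crop, is on the floor against the wedge with light forces. I'll ease the grip, then open slowly.

drive_tool(
  moves=[
    [[0, 0, 0], [0, 0, 0], 56],
    [[0, 0, 0], [0, 0, 0], 57],
    [[0, 0, 0], [0, 0, 0], 58],
    [[0, 0, 0], [0, 0, 0], 58.5],
    [[0, 0, 0], [0, 0, 0], 59],
    [[0, 0, 0], [0, 0, 0], 60],
    [[0, 0, 0], [0, 0, 0], 62],
    [[0, 0, 0], [0, 0, 0], 66],
    [[0, 0, 0], [0, 0, 0], 72],
    [[0, 0, 0], [0, 0, 0], 80],
    [[0, 0, 0], [0, 0, 0], 84],
    [[0, 0, 0], [0, 0, 0], 84],
    [[0, 0, 0], [0, 0, 0], 84],
  ],
  grip_force=5,
)

```text
time_s: 30.3
tcp_pos: [0.5465, -0.0118, 0.0734]
ee_rot: [[0.835, 0.087, 0.543], [0.073, -0.996, 0.046], [0.545, 0.001, -0.838]]
ft_force: [-0.6, -0.9, -0.1]
width: 0.949
finger_force: 0.0
```

```bash
python3 - <<'E'
from plan import *
s=arm.read_state(); print(s["time_s"],s["width"]*88.1,s["ft_force"],s["moment"],s["q"])
arm.grab_frame("top");arm.grab_frame("side")
for c in("top","side"):
  for n in("tin_mid","tin"): print(n,[(d["p"],np.array(d["at"])) for d in arm.landmark_of(n,c)[:1]])
o,L=lane();print("expect",o+L@[.068,0,.038])
E
```

```text
30.3 83.59231346114069 [-0.6265 -0.9316 -0.0675] [-0.0363  0.3704 -0.0438] [-19.8587  26.0507 111.9413  49.8139  17.3873  20.2777]
tin_mid [(0.65, array([ 0.5417, -0.0135,  0.0895]))]
tin [(0.53, array([0.536 , 0.0157, 0.0832]))]
tin_mid [(0.59, array([ 0.5414, -0.0118,  0.0812]))]
tin [(0.79, array([0.5379, 0.0134, 0.0853]))]
expect [ 0.5409 -0.0129  0.0863]
```

Released, and the tin is where expected. I'll retreat along the fingers.

drive_tool(
  moves=[
    [[0, 0, -6], [0, 0, 0], 84],
    [[0, 0, -12], [0, 0, 0], 84],
    [[0, 0, -20], [0, 0, 0], 84],
    [[0, 0, -30], [0, 0, 0], 84],
    [[0, 0, -40], [0, 0, 0], 84],
    [[0, 0, -40], [0, 0, 0], 84],
    [[0, 0, -40], [0, 0, 0], 84],
    [[0, 0, -30], [0, 0, 0], 84],
    [[0, 0, 0], [0, 0, 0], 84],
    [[0, 0, 0], [0, 0, 0], 84],
    [[0, 0, 0], [0, 0, 0], 84],
  ],
)

```text
time_s: 31.7
tcp_pos: [0.428, -0.0218, 0.2549]
ee_rot: [[0.836, 0.087, 0.542], [0.073, -0.996, 0.047], [0.544, -0.0, -0.839]]
ft_force: [0.4, 0.5, 0.4]
width: 0.955
finger_force: 0.0
```

```bash
python3 - <<'E'
from plan import *
T=arm.grab_frame("top");S=arm.grab_frame("side");s=arm.read_state();print(s["time_s"],s["tcp_pos"],s["ft_force"],s["qd"])
for c in("top","side"):
  for n in("tin_mid","wedge_heel","shelf_jar","shelf_tin"): print(n,[(d["p"],np.array(d["at"])) for d in arm.landmark_of(n,c)[:1]])
cv2.imwrite("pics/m8.png",np.hstack([crop(S,[],(315,240),66,100,6,False),crop(T,[],(338,240),66,100,6,False)]))
E
```

```text
31.8 [ 0.4281 -0.0217  0.2548] [-0.7433 -0.0512  0.2338] [ 0.032  -0.2232 -0.2648  0.043   0.2541 -0.0142]
tin_mid [(0.64, array([ 0.543 , -0.0145,  0.0941]))]
wedge_heel [(0.6, array([ 0.4841, -0.0185,  0.0314]))]
shelf_jar [(0.61, array([0.6344, 0.0352, 0.2116]))]
shelf_tin [(0.91, array([ 0.635 , -0.0379,  0.2088]))]
tin_mid [(0.66, array([ 0.5427, -0.009 ,  0.0822]))]
wedge_heel [(0.5, array([ 0.4814, -0.0174,  0.0342]))]
shelf_jar [(0.94, array([0.6378, 0.0312, 0.2079]))]
shelf_tin [(0.19, array([ 0.5978, -0.4535, -0.0001]))]
```

View pics/m8.png

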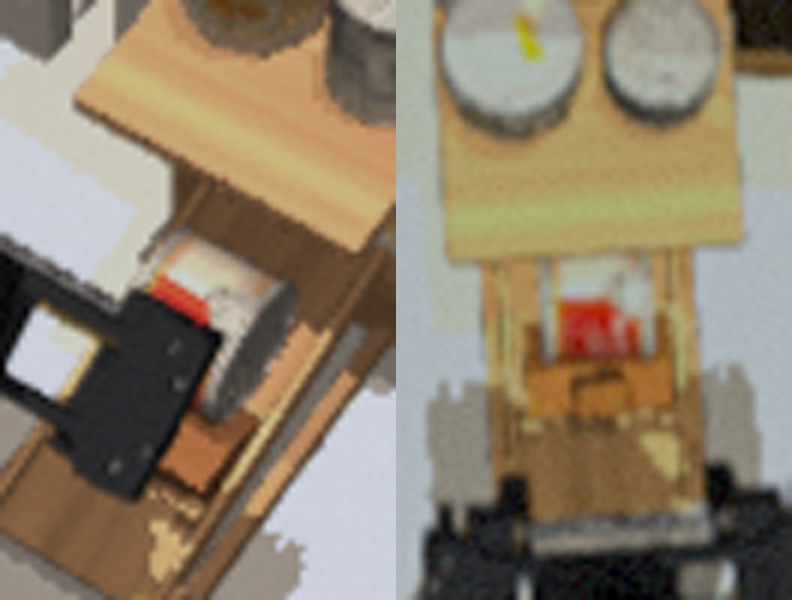

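The tin, at about (600,305) in the top crop, lies across the lane against the wedge at (600,390). The wedge sits square on the stops and the gripper is clear. I'll hand in now.

```bash
python3 -c "
from bench import arm
print(arm.hand_in())"
```

```text
the job is handed in; nothing more can be done
None
```

I set the wedge against both stops and released it, then laid the tin across the lane against it, let it go and backed the gripper clear. I handed the job in at about 32 s; no verdict came back.

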